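# Start the lid screw of the large pickle press

## Task

Two pickle presses stand on the worktop. Start the lid screw of the larger one: take its wooden bar knob, push it down against the spring and, while it is down, turn it clockwise (seen from above) until it stops, just under a quarter turn, so that the thread holds it down; then let go. Leave the small press's knob alone.

Things in the scene. Friction and masses are not known exactly. Their poses are not given: they have to be found in the camera images.
- press_large: The larger pickle press: white round stoneware crock 130 mm across, 82 mm high (146 mm over its side grips, along its y), 14 mm wooden lid on top; origin under its centre, z up. It stands fast on the worktop, left or right of the small one. Mid-lid: a steel bush, 38 mm across (flange 52), top 12 mm above the lid; out of it a 13 mm stem carries the knob.
- large_knob (a point): Centre of the large press's wooden bar knob, to be turned: bar 50 mm long (x of this frame), 15 mm wide (y), 28 mm high (z up). When up, this point is 44 mm above the lid's top, 140 mm above the worktop, and the bar's underside 18 mm above the bush (8 mm when fully pushed). It moves and turns with the knob. Rim clips stand 3 mm above the lid.
- large_push (a joint): How far the large knob is pushed down (m): 0 = up, held by a spring, as at the start; 0.010 = hard stop. Takes about 4 N at first, 7 N at the stop; springs back up if let go unturned. From 6.5 mm down it can be turned; above that a slot blocks turning and must not be forced.
- large_turn (a joint): How far the large knob is turned (rad): 0 at the start, growing clockwise seen from above, hard stop at 1.4. While up it turns only about 0.05. Turned past about 0.3 while down, it is caught: let go, it rises only until the thread holds it, 6 to 7 mm down (deeper the farther turned). Takes under 0.1 N m.
- small_knob (a point): Centre of the like bar knob (50 x 15 x 28 mm, x along the bar) on the small pickle press (crock 92 mm across, 52 mm high, 14 mm lid; this point 110 mm above the worktop). To be left alone.
There are look-alikes about, which are no part of the job. Leave any green look-alike of the press_large alone.

How it is judged:
On the way:
1. the large knob is pushed down, at least 5 mm, before it is turned (value of joint large_push above 0.005 m and value of joint large_turn below 0.15 rad), for 0.05 s.
At the end, for the whole second after the job is handed in: the large press's knob is turned at least 1.1 rad (63 degrees; the stop is at 1.4) clockwise, stays at least 5 mm down by itself, and is at rest (value of joint large_turn above 1.1 rad and value of joint large_push above 0.005 m and velocity of joint large_turn below 0.1 rad/s); the robot touches nothing.
It fails at once if the small press's knob is pushed (its centre moved more than 4 mm) (distance of small_knob from where it was at the start of the episode above 0.004 m).
It fails at once if the large knob is turned without being pushed down (slot forced: turned more than 0.15 rad while less than 5 mm down) (value of joint large_turn above 0.15 rad and value of joint large_push below 0.005 m).
It also fails if it takes over 38 s, if anything falls off the work surface, if the arm or the gripper's body presses on something with over 40 N, if the wrist force passes 120 N, or if a joint passes its speed limit or range.

## Robot

A 7-joint arm with a two-finger parallel gripper is mounted at the origin on a cart in front of the work surface, level with it; the furniture and walls round the work are solid. World frame = base frame: x ahead of the robot, y to its left, z up, the work surface at z = 0. Lengths are in m, angles in rad, forces in N, time in s.
With the tool pointing down it reaches from about 0.35 to 0.9 m from the base axis. Payload 7.2 kg.
Tool frame: the origin (TCP) lies at the very end of the fingers, on their centre line; the grasp point (between the pads) lies 19 mm behind it; z points along the fingers, y is the direction in which the jaws open and shut (so a half turn about z gives the same grasp; the last joint's range is limited). The gripper opens to 85 mm and grips with 20 to 120 N. Pads are 22 mm wide; open, the fingers measure 114 mm over their backs; the gripper's body (76 mm by 85 mm) begins 54 mm behind the grasp point. The pads swing forward as they close: fully open they stand 13 mm farther back than shut.
Start: joints at [-1.365, 0.411, -0.013, 1.596, 0.006, 1.134, -0.082], TCP at [0.169, 0.602, 0.201] pointing down, gripper open.
Joint ranges: [-2.95, 2.95], [-0.29, 1.99], [-1.47, 1.44], [0.14, 2.54], [-1.03, 4.17], [0.13, 1.85], [-2.86, 2.86]. Speed limits (rad/s): [2.39, 2.39, 3.01, 3.01, 3.14, 3.14, 3.14].

## Interface

Orientations are given as a unit quaternion [x, y, z, w].
In Python, from workcell import state, camera, sign_off, search_frame, cut_out gives the robot as it stands.
- The arm moves only by the shell command python3 -m jog 'ROWS' [FORCE]. ROWS is JSON, a list that holds one entry, the list of rows, each a list of 5 numbers: the finger opening in mm, from 0 to 85.4, then the shift along the tool's x, y, z in mm, then the turn about the tool's z in rad. In form: [[[hand, tx, ty, tz, turn], ...]]. A call has exactly 5 rows; each row shifts and turns the pose as measured when the row begins, along the tool's axes as they then stand; what a row does not reach is not made up. A row lasts 1/12 s, in which the tool goes at most 41.7 mm and 7.16 degrees, less where a joint would pass 70% of its speed; a pose out of reach is approached as far as the arm can. A call with a gripper value outside its range is refused whole. The fingers move at their own pace and stop on an object; FORCE is the grip in N (left out, the last holds). Time passes only in rows, so rows that do not move let the fingers close, or fill a call up. It gives the time, the measured TCP pose, the force and the opening at its end, in the units of the state.
- state(): the state, without advancing time (a new reading comes with each control period).
- camera(name): name is "side" or "top" or "wrist"; returns a dict with "pixels" (400x640x3 uint8, red, green, blue), "z_map" (400x640 float32, m along the optical axis (not along the pixel's ray), 0 where there is no reading), "fx", "fy", "cx", "cy" (pixels), "extrinsics" (4x4, takes a point from camera to world coordinates). Camera axes: x right, y down, z forward; pixel columns grow to the right and rows downward; lengths in m; the calibration is good to about 2 mm. A picture is of the moment at which its call begins.
- sign_off(): hands the job in, once; it reports no verdict.
Trained networks look in the newest picture that a camera, given by its name, has taken for a name from the list of things; names that differ only in an ending like _2 or _b are one class to them, and where a whole thing is asked for, a point or a joint stands for the part that bears it (a point fixed in the world has none). Each returns a list of dicts, best first, with "p" (0 to 1); they miss things now and then, are a little off and sometimes report something else, mostly with a low value. They report only what shows in the picture. A call takes as long as a camera call. They do not tell look-alikes from the thing itself.
- search_frame(camera, query): "position" ([column, row] in pixels, amid what is visible of it).
- cut_out(camera, query): "pixels" (400x640 bool, what is visible of it) and "position" ([column, row] in pixels, amid what is visible of it).
The state is a dict: "clock": time; "joints": joint angles; "qd": joint speeds; "effort": joint torques, N m; "eef_pos": TCP position; "tcp_rot": TCP orientation; "contact_force": force on the tool from outside, world axes, zero at the start; "wrist_torque": the same for the moment, N m; "gripper_width": finger opening in m.
Only numpy, scipy, OpenCV 4.12 (cv2) and the standard library are available. Lean on these libraries where they do the work, as an engineer would, in place of code of your own. Each camera call takes 0.05 s, during which the arm holds its last target.

## Working session

There is one attempt and no reset: what is moved stays moved. The work goes in short steps, Python scripts to look and compute and a shell command to move; the robot and the scene stay as the last step left them, time stands still between calls to the robot, and variables do not carry over. Pictures are saved under pics/ and viewed, and the job is handed in when it is done.

```bash
mkdir -p pics; ls
python3 - <<'E'
from workcell import *
import cv2
s=state(); print({k:s[k] for k in s})
for n in ("top","side"):
    c=camera(n); cv2.imwrite(f"pics/{n}0.png",c["pixels"][:,:,::-1])
    for q in ("press_large","large_knob","small_knob"):
        print(n,q,[(r["position"],round(r["p"],2)) for r in search_frame(n,q)])
E
```

```text
pics
{'clock': 0.0, 'joints': array([-1.3651897 ,  0.41192342, -0.01267383,  1.59706966,  0.00559635,
        1.13430501, -0.08222192]), 'qd': array([ 0.00024004, -0.00198718, -0.00024811,  0.00206391, -0.00031837,
       -0.00065902,  0.00076677]), 'effort': array([ 2.44745461e-04, -6.00608182e+01,  6.82330616e-01, -2.99416226e+01,
        1.37867438e-02,  1.04320486e-02, -5.86117812e-05]), 'eef_pos': array([0.16891255, 0.60115729, 0.19972818]), 'tcp_rot': array([ 1.36492711e-01,  9.90640723e-01, -8.33548517e-04, -4.88774946e-05]), 'contact_force': array([-0.72443731,  0.2360859 ,  0.57602447]), 'wrist_torque': array([ 0.02048272,  0.02573418, -0.00715332]), 'gripper_width': 0.08529781207149979}
top press_large [([293.2, 211.5], 0.88)]
top large_knob [([293.4, 209.6], 0.64), ([169.8, 205.4], 0.56)]
top small_knob [([404.3, 210.8], 0.48)]
side press_large [([322.6, 350.3], 0.91), ([327.6, 225.1], 0.83)]
side large_knob []
side small_knob [([322.7, 113.5], 0.58)]
```

View pics/top0.png

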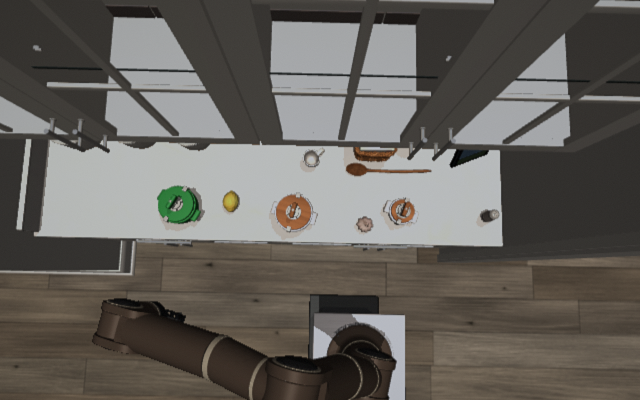

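View pics/side0.png

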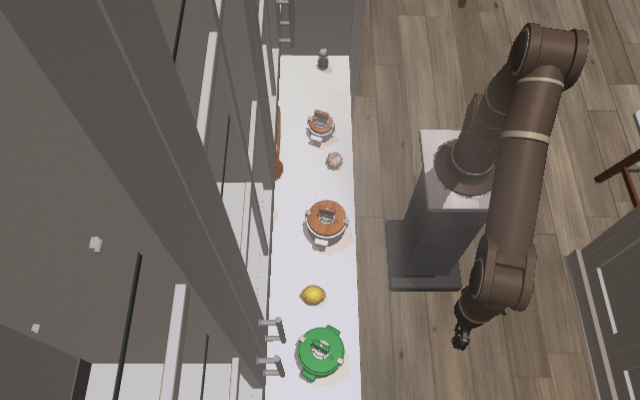

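Candidates for the large press: the white crock with the large wooden lid (top 293,211; side 326,220), the green look-alike (top 178,204; side 321,350), and the small press (top 403,211; side 321,122). I choose the white one at 293,211. Next: a close crop and its position.

```bash
cat > h.py <<'E'
import numpy as np, cv2
def world(c):
    z=c["z_map"]; v,u=np.mgrid[:z.shape[0],:z.shape[1]]
    P=np.stack([(u-c["cx"])/c["fx"]*z,(v-c["cy"])/c["fy"]*z,z,np.ones_like(z)],-1)
    W=P@np.asarray(c["extrinsics"]).T
    W=W[...,:3]; W[z==0]=np.nan
    return W
E
python3 - <<'E'
from workcell import *; from h import *
ims=[]
for n,(u,v) in (("top",(293,211)),("side",(326,220))):
    c=camera(n); W=world(c); print(n,c["fx"],np.asarray(c["extrinsics"])[:3,3])
    ims.append(cv2.resize(c["pixels"][v-30:v+30,u-30:u+30,::-1],(400,400),interpolation=cv2.INTER_CUBIC))
    R=W[v-30:v+30,u-30:u+30].reshape(-1,3)
    for lo,hi in((.09,.103),(.136,.165)):
        m=R[(R[:,2]>lo)&(R[:,2]<hi)]
        if len(m):
            print(n,lo,len(m),m.mean(0).round(4),m.min(0).round(3),m.max(0).round(3))
            print(cv2.minAreaRect(m[:,:2].astype(np.float32)*1000))
    # environment above
    for nm,(a,b) in {"small":((404,210) if n=="top" else (321,122)),"garlic":((364,225) if n=="top" else (334,160)),"table edge":((293,240) if n=="top" else (352,220))}.items():
        print(nm,W[b,a].round(3))
    if n=="top":
        for a,b in ((293,138),(293,120),(293,60),(350,138),(260,100),(240,60),(293,160)): print(a,b,W[b,a].round(3))
cv2.imwrite("pics/crop0.png",np.hstack(ims))
E
```

```text
top 473.6234388350422 [0.30163836 0.16734454 1.68760989]
top 0.09 786 [0.4894 0.2347 0.0962] [0.423 0.178 0.09 ] [0.556 0.293 0.103]
((489.8352355957031, 234.83786010742188), (118.25637817382812, 117.3994369506836), 19.451967239379883)
top 0.136 74 [0.4891 0.2351 0.1521] [0.465 0.224 0.14 ] [0.515 0.246 0.161]
((489.9877014160156, 235.39047241210938), (15.257458686828613, 49.95558547973633), 75.83963012695312)
small [ 0.499 -0.135  0.125]
garlic [ 0.453 -0.01   0.05 ]
table edge [ 0.399  0.237 -0.006]
293 138 [0.626 0.222 0.524]
293 120 [0.685 0.226 0.484]
293 60 [0.852 0.23  0.483]
350 138 [0.629 0.078 0.525]
260 100 [0.623 0.276 0.8  ]
240 60 [0.624 0.288 0.976]
293 160 [0.687 0.244 0.009]
side 513.7516961927724 [0.52848557 0.90938208 1.53450415]
side 0.09 826 [0.494  0.2455 0.0949] [0.427 0.151 0.09 ] [0.56  0.302 0.103]
((497.1622619628906, 238.36019897460938), (120.18171691894531, 141.15074157714844), 60.45253372192383)
side 0.136 96 [0.4937 0.2426 0.1483] [0.472 0.229 0.137] [0.517 0.254 0.16 ]
((493.71051025390625, 240.6573944091797), (17.114910125732422, 47.94083786010742), 75.37379455566406)
small [ 0.509 -0.133  0.071]
garlic [0.465 0.005 0.045]
table edge [ 0.407  0.205 -0.004]
```

View pics/crop0.png

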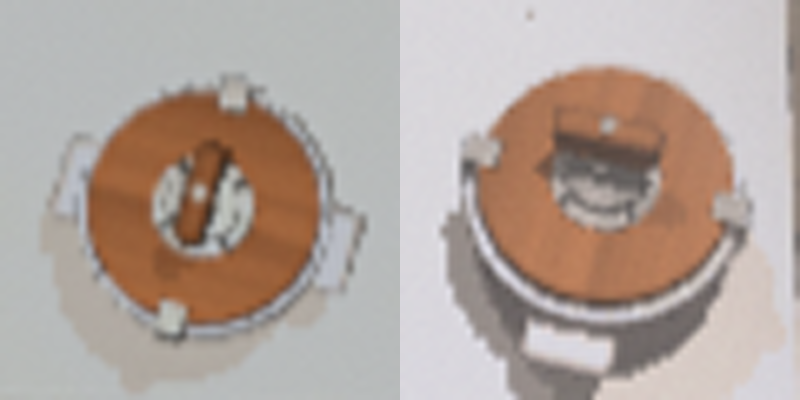

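The crop shows a white crock with a wooden lid, and the bar knob near crop pixel (205,190), running about -14° from world x. The knob is at about (0.491, 0.237), and the tool's yaw already nearly matches. I'll move over it at the present height.

```bash
python3 -m jog '[[[85,-32,-21,-2,0],[85,-32,-21,-2,0],[85,-32,-21,-2,0],[85,-32,-21,-2,0],[85,-32,-21,-2,0]]]' 40
```

```text
clock: 0.92
eef_pos: [0.2894, 0.4602, 0.2086]
tcp_rot: [0.128, 0.992, 0.001, -0.003]
contact_force: [-0.0, 0.3, -0.6]
gripper_width: 0.0849
```

```bash
python3 -m jog '[[[85,-34,-22,0,0],[85,-34,-22,0,0],[85,-34,-22,0,0],[85,-34,-22,0,0],[85,-34,-22,0,0]]]' && python3 -m jog '[[[85,-27,-18,0,0],[85,-27,-18,0,0],[85,-14,-9,0,0],[85,-6,-4,0,0],[85,0,0,0,0]]]'
cat >> h.py <<'E'
from scipy.spatial.transform import Rotation as Rn
def rel(s,p):
    R=Rn.from_quat(s["tcp_rot"]).as_matrix()
    a=np.degrees(np.arctan2(R[1,0],R[0,0]))
    return (R.T@(np.asarray(p)-s["eef_pos"])*1000).round(1), a.round(2)
E
python3 - <<'E'
from workcell import *; from h import *
s=state(); print(s["joints"].round(3)); print(rel(s,[.491,.237,.128]))
c=camera("wrist"); W=world(c)
cv2.imwrite("pics/w1.png",c["pixels"][:,:,::-1])
for q in("large_knob","press_large"): print([(r["position"],round(r["p"],2)) for r in search_frame("wrist",q)])
ok=(W[...,2]>.144)&(W[...,2]<.165)&(np.hypot(W[...,0]-.491,W[...,1]-.237)<.06)
m=W[ok]
print(len(m),m.mean(0) if len(m) else "", cv2.minAreaRect(m[:,:2].astype(np.float32)*1000) if len(m) else "")
E
```

```text
clock: 1.33
eef_pos: [0.4296, 0.3052, 0.2095]
tcp_rot: [0.127, 0.992, 0.003, -0.002]
contact_force: [1.4, 2.6, 0.1]
gripper_width: 0.0852
clock: 1.75
eef_pos: [0.4979, 0.2254, 0.2105]
tcp_rot: [0.134, 0.991, 0.003, 0.001]
contact_force: [-0.7, -1.1, -0.9]
gripper_width: 0.0853
[-0.69   0.264  0.219  1.792 -0.068  1.088  0.856]
(array([ 9.8,  8.9, 82.6]), np.float64(164.61))
[([330.6, 189.6], 0.77)]
[([636.1, 91.4], 0.84), ([328.5, 166.8], 0.59)]
1277 [0.48945686 0.23758078 0.15346803] ((491.0914306640625, 237.2074737548828), (14.994991302490234, 49.166595458984375), 75.4896011352539)
```

View pics/w1.png

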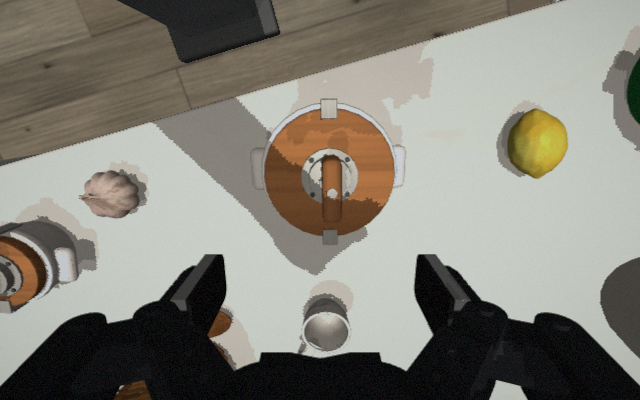

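```bash
python3 -m jog '[[[70,9,9,0,-0.015],[60,1,1,10,0],[60,0,0,15,0],[60,0,0,15,0],[60,0,0,0,0]]]'
python3 - <<'E'
from workcell import *; from h import *
s=state(); print(rel(s,[.491,.237,.128]))
E
```

```text
clock: 2.32
eef_pos: [0.4825, 0.2519, 0.1682]
tcp_rot: [0.116, 0.993, 0.005, -0.0]
contact_force: [-0.4, -0.1, 0.3]
gripper_width: 0.0604
(array([-11.7, -12.9,  40. ]), np.float64(166.68))
```

The wrist view shows the white press centred, its bar at (331,190), and only garlic, a lemon and a cup nearby. The lateral move overshot, so I'll correct it at this height and settle.

```bash
python3 -m jog '[[[60,-9,-10,0,0.015],[60,0,0,0,0],[60,0,0,0,0],[60,0,0,0,0],[60,0,0,0,0]]]'
python3 - <<'E'
from workcell import *; from h import *
s=state(); print(rel(s,[.491,.237,.128]),s["qd"].round(3))
E
```

```text
clock: 2.73
eef_pos: [0.4877, 0.2422, 0.1684]
tcp_rot: [0.121, 0.993, 0.005, -0.001]
contact_force: [-0.2, 0.1, -0.7]
gripper_width: 0.0599
(array([-4.6, -4.7, 40.4]), np.float64(166.06)) [ 0.002 -0.008  0.001 -0.006  0.002  0.004 -0.004]
```

```bash
python3 -m jog '[[[60,-5,-5,0,0.01],[60,0,0,0,0],[60,0,0,12,0],[60,0,0,12,0],[60,0,0,0,0]]]'
python3 - <<'E'
from workcell import *; from h import *
s=state(); print(rel(s,[.491,.237,.128]),s["qd"].round(3))
E
```

```text
clock: 3.15
eef_pos: [0.4938, 0.2359, 0.1463]
tcp_rot: [0.128, 0.992, 0.007, 0.001]
contact_force: [-0.6, -0.3, -0.3]
gripper_width: 0.0602
(array([ 3. ,  0.1, 18.3]), np.float64(165.33)) [ 0.005 -0.023  0.007 -0.024  0.006  0.032 -0.005]
```

```bash
python3 -m jog '[[[50,2,0,10,0],[45,0,0,7,0],[40,0,0,0,0],[35,0,0,0,0],[30,0,0,0,0]]]'
python3 - <<'E'
from workcell import *; from h import *
s=state(); print(rel(s,[.491,.237,.128]),s["qd"].round(3))
E
```

```text
clock: 3.57
eef_pos: [0.4923, 0.2365, 0.1287]
tcp_rot: [0.128, 0.992, 0.007, 0.001]
contact_force: [-1.1, -0.7, 0.2]
gripper_width: 0.0304
(array([1.3, 0.2, 0.7]), np.float64(165.28)) [-0.001 -0.001  0.001 -0.004  0.002  0.003 -0.001]
```

Position is good. Now I'll close.

```bash
python3 -m jog '[[[22,0,0,0,0],[18,0,0,0,0],[10,0,0,0,0],[5,0,0,0,0],[5,0,0,0,0]]]' 50
python3 - <<'E'
from workcell import *; from h import *
s=state(); print(rel(s,[.491,.237,.128]),s["wrist_torque"].round(3))
E
```

```text
clock: 3.98
eef_pos: [0.493, 0.2369, 0.13]
tcp_rot: [0.128, 0.992, 0.008, 0.002]
contact_force: [0.1, 0.1, -0.6]
gripper_width: 0.0051
(array([ 2. , -0.5,  2. ]), np.float64(165.29)) [-0.042  0.003  0.011]
```

The opening reads 5 mm, so the bar isn't between the pads. I'll look.

Run:
```python
from workcell import *; from h import *
ims=[]
for n in ("wrist","side","top"):
    c=camera(n); p=c["pixels"][:,:,::-1]
    if n!="wrist":
        u,v=(326,215) if n=="side" else (293,211)
        p=cv2.resize(p[v-40:v+40,u-40:u+40],(400,400),interpolation=cv2.INTER_CUBIC)
        ims.append(p)
    else: cv2.imwrite("pics/w2.png",p)
cv2.imwrite("pics/st2.png",np.hstack(ims))
```

```text
(no output)
```

View pics/w2.png

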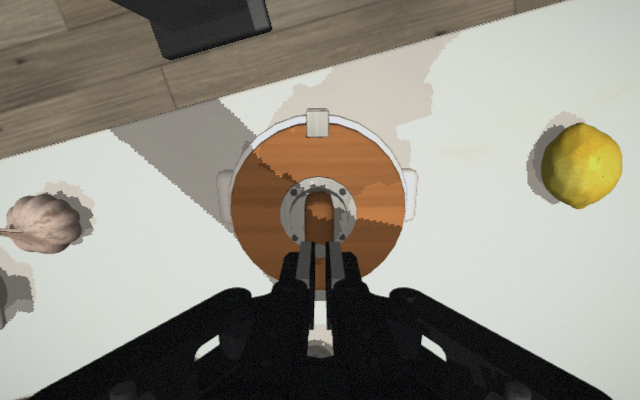

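View pics/st2.png

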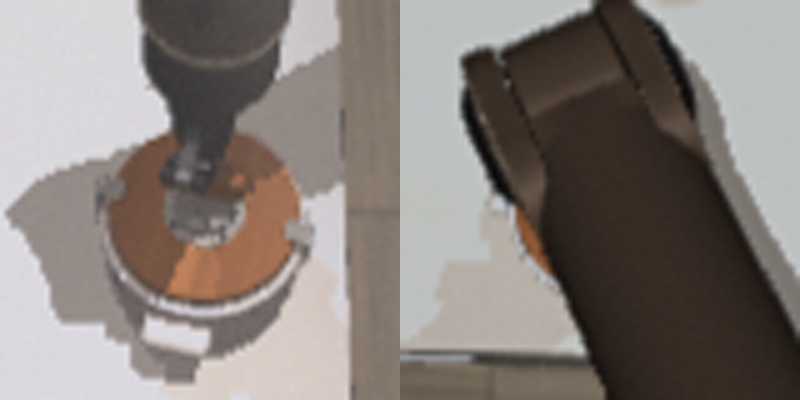

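The wrist view shows the bar (318,215) between and beyond the finger tips (320,250), and the pads are closer together than the bar is wide. I'll measure the fingers against the bar by depth.

Run:
```python
from workcell import *; from h import *
c=camera("side"); W=world(c); p=c["pixels"].astype(int)
dark=(p.max(-1)<75)
reg=np.zeros(dark.shape,bool); reg[195:230,300:355]=1
for lo in np.arange(.10,.26,.012):
    m=W[reg&dark&(W[...,2]>lo)&(W[...,2]<lo+.012)&(abs(W[...,0]-.49)<.08)&(abs(W[...,1]-.237)<.08)]
    if len(m): print("side",lo.round(3),len(m),m.mean(0).round(3),m.min(0).round(3),m.max(0).round(3))
c=camera("wrist"); W=world(c); s=state(); R=Rn.from_quat(s["tcp_rot"]).as_matrix()
T=(W-s["eef_pos"])@R
for r in (200,215,230,240,246,252,260,270,280):
    print(r,[tuple((T[r,u]*1000).round(0).astype(int)) if np.isfinite(T[r,u,0]) else None for u in (300,312,320,328,340)])
print("cam in tool",((np.asarray(c["extrinsics"])[:3,3]-s["eef_pos"])@R).round(3), s["eef_pos"])
```

```text
side 0.172 1 [0.488 0.249 0.175] [0.488 0.249 0.175] [0.488 0.249 0.175]
side 0.196 4 [0.491 0.258 0.205] [0.488 0.251 0.204] [0.494 0.267 0.206]
side 0.208 11 [0.492 0.262 0.213] [0.486 0.255 0.209] [0.497 0.276 0.216]
side 0.22 8 [0.488 0.262 0.227] [0.483 0.257 0.221] [0.495 0.289 0.232]
side 0.232 5 [0.487 0.262 0.235] [0.483 0.256 0.232] [0.492 0.276 0.239]
side 0.244 25 [0.502 0.286 0.251] [0.481 0.259 0.244] [0.52  0.301 0.255]
side 0.256 10 [0.494 0.269 0.263] [0.482 0.261 0.257] [0.509 0.279 0.267]
200 [(np.int64(15), np.int64(-12), np.int64(20)), (np.int64(26), np.int64(-3), np.int64(-18)), (np.int64(26), np.int64(1), np.int64(-19)), (np.int64(25), np.int64(5), np.int64(-17)), (np.int64(14), np.int64(14), np.int64(22))]
215 [(np.int64(4), np.int64(-12), np.int64(21)), (np.int64(20), np.int64(-3), np.int64(-24)), (np.int64(20), np.int64(1), np.int64(-25)), (np.int64(20), np.int64(5), np.int64(-24)), (np.int64(4), np.int64(14), np.int64(21))]
230 [(np.int64(-6), np.int64(-12), np.int64(20)), (np.int64(12), np.int64(-3), np.int64(-24)), (np.int64(12), np.int64(1), np.int64(-24
[... 824 characters left out ...]
p.int64(11), np.int64(-2), np.int64(-54)), (np.int64(-4), np.int64(1), np.int64(-25)), (np.int64(11), np.int64(4), np.int64(-55)), (np.int64(11), np.int64(9), np.int64(-55))]
270 [(np.int64(11), np.int64(-7), np.int64(-62)), (np.int64(12), np.int64(-2), np.int64(-63)), (np.int64(-10), np.int64(1), np.int64(-24)), (np.int64(11), np.int64(4), np.int64(-63)), (np.int64(11), np.int64(9), np.int64(-63))]
280 [(np.int64(12), np.int64(-6), np.int64(-72)), (np.int64(10), np.int64(-2), np.int64(-68)), (np.int64(-16), np.int64(1), np.int64(-25)), (np.int64(11), np.int64(4), np.int64(-69)), (np.int64(12), np.int64(8), np.int64(-71))]
cam in tool [ 0.072  0.001 -0.174] [0.4929014  0.23686877 0.12983513]
```

By wrist depth, the visible fingertips end about 38 mm behind the reported TCP, that is about 12 mm above the bar's top, and the side view agrees. So the fingers closed on air above the knob. I'll reopen, go lower in checked steps, and measure again.

```bash
python3 -m jog '[[[40,-2,0,0,0],[40,0,0,0,0],[40,0,0,0,0],[40,0,0,8,0],[40,0,0,0,0]]]' && python3 -m jog '[[[40,0,0,6,0],[40,0,0,0,0],[40,0,0,6,0],[40,0,0,0,0],[40,0,0,0,0]]]'
cat >> h.py <<'E'
def tips(camera,state,name):
    c=camera("wrist"); W=world(c); s=state(); R=Rn.from_quat(s["tcp_rot"]).as_matrix()
    T=(W-s["eef_pos"])@R*1000
    cv2.imwrite(name,c["pixels"][:,:,::-1])
    f=(abs(T[...,0])<16)&(abs(T[...,1])<60)&(T[...,2]<-5)&(W[...,2]>.158)
    for sg in(-1,1):
        m=T[f&(np.sign(T[...,1])==sg)]
        if len(m): print("finger",sg,len(m),"lowest z_tool",m[:,2].max().round(1), np.percentile(m[:,2],99).round(1))
    b=W[(abs(W[...,2]-.147)<.011)&(np.hypot(W[...,0]-.491,W[...,1]-.237)<.03)]
    if len(b): print("bar top",len(b),b.mean(0).round(4),cv2.minAreaRect(b[:,:2].astype(np.float32)*1000))
    return T,W,s
E
python3 - <<'E'
from workcell import *; from h import *
tips(camera,state,"pics/w3.png"); s=state(); print(rel(s,[.491,.237,.090]))
E
```

```text
clock: 4.65
eef_pos: [0.4953, 0.2365, 0.1213]
tcp_rot: [0.128, 0.992, 0.008, 0.002]
contact_force: [0.1, 0.1, 0.1]
gripper_width: 0.0397
clock: 5.07
eef_pos: [0.4948, 0.2365, 0.1069]
tcp_rot: [0.128, 0.992, 0.007, 0.002]
contact_force: [-0.2, 0.7, -0.0]
gripper_width: 0.0397
finger -1 16397 lowest z_tool -51.5 -54.6
finger 1 16399 lowest z_tool -50.7 -54.0
bar top 4589 [0.4876 0.2379 0.1523] ((491.9130859375, 238.0093231201172), (46.284278869628906, 50.53569793701172), 22.608009338378906)
(array([ 3.7, -0.5, 16.8]), np.float64(165.29))
```

View pics/w3.png

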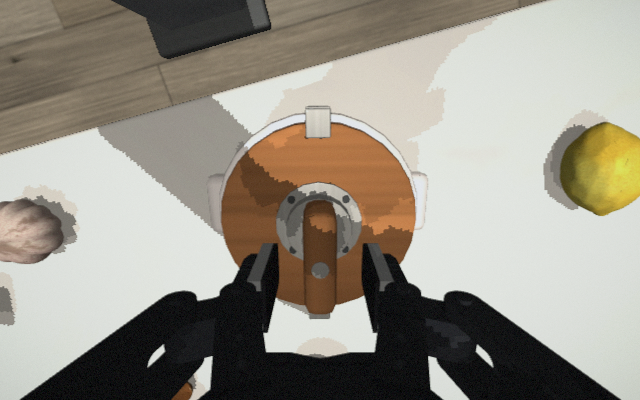

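The view shows the bar (320,255) between the open pads (265,270 and 375,270). Now the true tip height by depth.

```bash
cat >> h.py <<'E'
def low(T,s,W):
    m=(abs(T[...,0])<16)&(W[...,2]>.118)
    for sg in (-1,1):
        f=m&(T[...,1]*sg>12)&(T[...,1]*sg<45)
        z=T[f]; 
        if len(z): i=z[:,2].argmax(); print("tip",sg,z[i].round(0),"world z",W[f][i,2].round(4),"99%",np.percentile(z[:,2],99).round(1))
E
python3 - <<'E'
from workcell import *; from h import *
T,W,s=tips(camera,state,"pics/x.png"); low(T,s,W)
d=T[:,320]; b=np.where(abs(W[:,320,2]-.15)<.012)[0]; print(T[b.min(),320].round(1),T[b.max(),320].round(1))
print([ (r,T[r,268].round(0).tolist()) for r in range(236,262,3)])
E
```

```text
finger -1 16286 lowest z_tool -51.3 -54.4
finger 1 16362 lowest z_tool -50.5 -53.9
bar top 4604 [0.4876 0.2379 0.1523] ((491.5511474609375, 238.01705932617188), (45.82289505004883, 50.73533630371094), 21.73314666748047)
tip -1 [ -1. -20. -32.] world z 0.139 99% -37.8
tip 1 [ -1.  21. -32.] world z 0.1395 99% -37.5
[ 28.2   0.8 -33.3] [-20.    0.7 -46.6]
[(236, [-6.0, -31.0, 11.0]), (239, [-7.0, -31.0, 10.0]), (242, [-9.0, -31.0, 9.0]), (245, [11.0, -23.0, -40.0]), (248, [11.0, -22.0, -42.0]), (251, [11.0, -22.0, -45.0]), (254, [11.0, -21.0, -48.0]), (257, [11.0, -21.0, -51.0]), (260, [11.0, -21.0, -54.0])]
```

```bash
python3 -m jog '[[[40,3,0,6,0],[40,0,0,0,0],[40,0,0,7,0],[40,0,0,0,0],[40,0,0,0,0]]]'
python3 - <<'E'
from workcell import *; from h import *
T,W,s=tips(camera,state,"pics/w4.png"); low(T,s,W);print(rel(s,[.491,.237,.094]))
E
```

```text
clock: 5.58
eef_pos: [0.4918, 0.2378, 0.0932]
tcp_rot: [0.128, 0.992, 0.008, 0.002]
contact_force: [0.2, -0.2, -0.4]
gripper_width: 0.0399
finger -1 15645 lowest z_tool -65.3 -68.5
finger 1 15663 lowest z_tool -64.5 -67.8
bar top 5956 [0.4863 0.2382 0.1513] ((489.02874755859375, 239.26580810546875), (46.787513732910156, 50.76811599731445), 22.660829544067383)
tip -1 [ -2. -19. -32.] world z 0.1251 99% -38.1
tip 1 [ -1.  21. -32.] world z 0.1257 99% -38.0
(array([ 0.4, -0.8, -1. ]), np.float64(165.3))
```

View pics/w4.png

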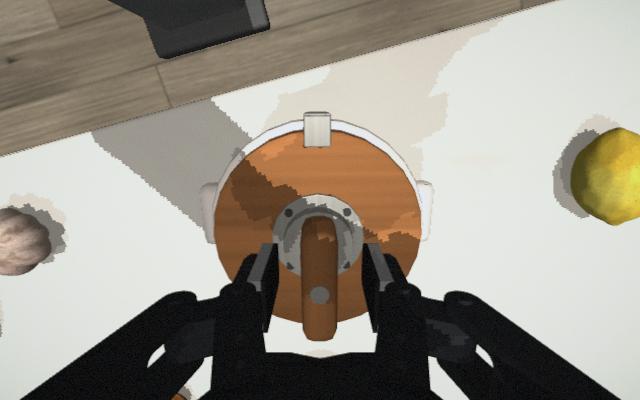

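The bar (320,290) sits midway between the pads, with the tips at z≈0.125. I'll close with 50 N.

```bash
python3 -m jog '[[[25,0,0,0,0],[15,0,0,0,0],[10,0,0,0,0],[10,0,0,0,0],[10,0,0,0,0]]]' 50
python3 - <<'E'
from workcell import *; from h import *
T,W,s=tips(camera,state,"pics/w5.png"); print(rel(s,[.491,.237,.094]),s["wrist_torque"].round(3))
E
```

```text
clock: 6.05
eef_pos: [0.4914, 0.2371, 0.0934]
tcp_rot: [0.128, 0.992, 0.007, 0.002]
contact_force: [0.3, 0.3, -1.8]
gripper_width: 0.0142
finger -1 16431 lowest z_tool -64.8 -68.2
finger 1 16620 lowest z_tool -64.5 -68.2
bar top 5634 [0.4855 0.2385 0.1514] ((490.81536865234375, 237.5354461669922), (42.48525619506836, 39.21179962158203), 26.890886306762695)
(array([ 0.4, -0.2, -0.6]), np.float64(165.29)) [-0.281  0.13   0.033]
```

View pics/w5.png

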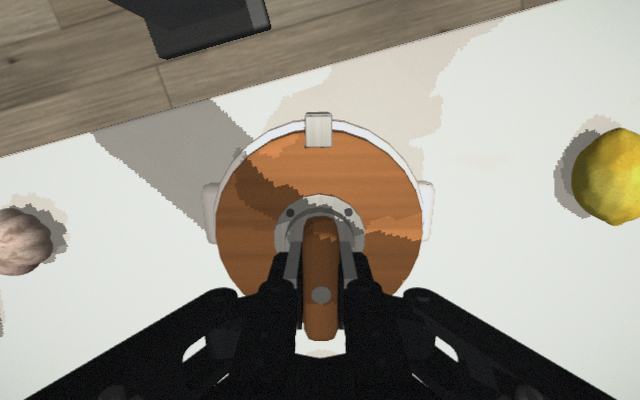

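The bar is gripped at 14 mm opening, with the pads on both its sides at (290,270) and (350,270). Now I'll push down in small rows.

```bash
python3 -m jog '[[[10,0,0,3,0],[10,0,0,3,0],[10,0,0,2,0],[10,0,0,1,0],[10,0,0,0,0]]]' 60
python3 - <<'E'
from workcell import *; from h import *
T,W,s=tips(camera,state,"pics/w6.png"); print(rel(s,[.491,.237,.0834]),s["wrist_torque"].round(3))
E
```

```text
clock: 6.52
eef_pos: [0.4915, 0.2371, 0.0845]
tcp_rot: [0.128, 0.992, 0.007, 0.002]
contact_force: [-2.1, -1.3, 5.6]
gripper_width: 0.0141
finger -1 15879 lowest z_tool -73.7 -75.7
finger 1 16102 lowest z_tool -73.1 -75.4
bar top 5940 [0.4867 0.2381 0.1459] ((489.5672912597656, 239.14419555664062), (44.420021057128906, 42.57698059082031), 24.014854431152344)
(array([ 0.4, -0.3,  1.1]), np.float64(165.29)) [-0.448  0.519  0.01 ]
```

```bash
python3 -m jog '[[[10,0,0,1,0],[10,0,0,0,0],[10,0,0,0,0],[10,0,0,0,0],[10,0,0,0,0]]]'
python3 - <<'E'
from workcell import *; from h import *
T,W,s=tips(camera,state,"pics/w7.png"); m=(abs(T[...,1])<4)&(abs(T[...,0])<18)&(W[...,2]>.13)
print(np.median(W[m][:,2]).round(4),m.sum())
E
```

```text
clock: 6.98
eef_pos: [0.4915, 0.2371, 0.0837]
tcp_rot: [0.128, 0.992, 0.007, 0.002]
contact_force: [-1.7, -1.9, 4.6]
gripper_width: 0.0139
finger -1 15799 lowest z_tool -74.5 -76.2
finger 1 16032 lowest z_tool -74.0 -75.9
bar top 5963 [0.4867 0.238  0.1455] ((489.28631591796875, 239.77090454101562), (45.336883544921875, 43.602787017822266), 23.969974517822266)
0.1463 3057
```

The bar's top fell from about 0.1545 to 0.146, so it is 8–9 mm down. Now turn clockwise (positive about the downward tool z).

```bash
python3 -m jog '[[[10,0,0,0.3,0.06],[10,0,0,0.3,0.1],[10,0,0,0.3,0.1],[10,0,0,0.3,0.1],[10,0,0,0.3,0]]]'
python3 - <<'E'
from workcell import *; from h import *
T,W,s=tips(camera,state,"pics/w8.png"); m=(abs(T[...,1])<4)&(abs(T[...,0])<18)&(W[...,2]>.13)
print(np.median(W[m][:,2]).round(4),rel(s,[.491,.237,.0834]),s["wrist_torque"].round(3))
E
```

```text
clock: 7.45
eef_pos: [0.4916, 0.2373, 0.0834]
tcp_rot: [0.311, 0.95, 0.008, -0.0]
contact_force: [-2.2, -1.9, 8.8]
gripper_width: 0.0141
finger -1 15716 lowest z_tool -74.8 -76.5
finger 1 15955 lowest z_tool -74.3 -75.9
bar top 6008 [0.4874 0.2397 0.1453] ((490.1641845703125, 240.29505920410156), (45.35980987548828, 43.57081604003906), 3.0936057567596436)
0.1458 (array([ 0.3, -0.6, -0. ]), np.float64(143.95)) [-0.68   0.744 -0.068]
```

View pics/w8.png

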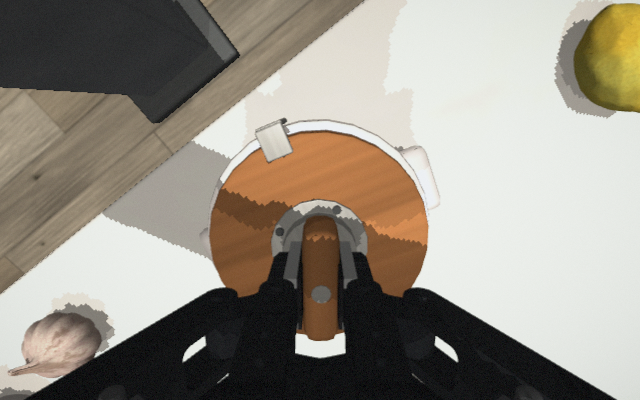

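The bar (320,280) turned with the gripper while the clips and grips stayed put. That is 21° so far, with the bar still down. I'll continue.

```bash
python3 -m jog '[[[10,0,0,0.3,0.1],[10,0,0,0.3,0.1],[10,0,0,0.3,0.1],[10,0,0,0.3,0.1],[10,0,0,0.3,0.1]]]'; python3 -m jog '[[[10,0,0,0.2,0.1],[10,0,0,0.2,0.1],[10,0,0,0.2,0.1],[10,0,0,0.2,0.05],[10,0,0,0.2,0]]]'
python3 - <<'E'
from workcell import *; from h import *
s=state(); print(rel(s,[.491,.237,.0834]),s["wrist_torque"].round(3),s["joints"].round(2))
E
```

```text
clock: 7.92
eef_pos: [0.4918, 0.2373, 0.0834]
tcp_rot: [0.542, 0.84, 0.008, -0.002]
contact_force: [-3.0, -1.2, 7.2]
gripper_width: 0.0143
clock: 8.33
eef_pos: [0.492, 0.2373, 0.0834]
tcp_rot: [0.689, 0.725, 0.008, -0.003]
contact_force: [-2.5, -0.5, 8.3]
gripper_width: 0.0145
(array([-0.2, -1. , -0. ]), np.float64(92.91)) [-0.64   0.714  0.049] [-0.91  0.44  0.49  1.95 -0.3   0.81 -0.2 ]
```

```bash
python3 -m jog '[[[10,0,0,0.2,0.05],[10,0,0,0.2,0.05],[10,0,0,0.2,0.03],[10,0,0,0,0.03],[10,0,0,0,0]]]'
python3 - <<'E'
from workcell import *; from h import *
s=state(); print(rel(s,[.491,.237,.0834]),s["wrist_torque"].round(3))
T,W,s=tips(camera,state,"pics/w9.png")
E
```

```text
clock: 8.75
eef_pos: [0.4921, 0.2371, 0.0835]
tcp_rot: [0.746, 0.666, 0.008, -0.004]
contact_force: [-2.6, -1.4, 6.1]
gripper_width: 0.0142
(array([-0.3, -1. ,  0.1]), np.float64(83.46)) [-0.647  0.433  0.586]
finger -1 15826 lowest z_tool -74.4 -76.0
finger 1 15832 lowest z_tool -74.3 -75.9
bar top 5979 [0.4921 0.2419 0.1453] ((489.6222839355469, 240.15594482421875), (43.5513916015625, 44.536354064941406), 45.26981735229492)
```

View pics/w9.png

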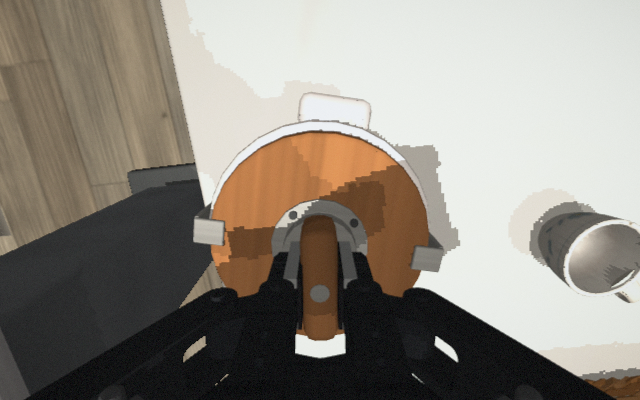

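It has turned 82° and the moment has risen to 0.59 N m, so it is at the stop. The picture shows the bar (320,280) in line with the side grip (335,110). I'll ease off slightly and open.

```bash
python3 -m jog '[[[10,0,0,0,-0.02],[18,0,0,0,0],[25,0,0,0,0],[40,0,0,0,0],[40,0,0,0,0]]]' 20;  python3 - <<'E'
from workcell import *; from h import *
T,W,s=tips(camera,state,"pics/w10.png"); m=(abs(T[...,1])<4)&(abs(T[...,0])<18)&(W[...,2]>.13)
print(np.median(W[m][:,2]).round(4),rel(s,[.491,.237,.0834]),s["wrist_torque"].round(3))
E
```

```text
clock: 9.22
eef_pos: [0.4939, 0.2379, 0.0834]
tcp_rot: [0.738, 0.674, 0.009, -0.002]
contact_force: [-0.0, -0.0, -0.4]
gripper_width: 0.0399
finger -1 14814 lowest z_tool -74.7 -76.8
finger 1 14809 lowest z_tool -74.2 -76.7
bar top 6529 [0.4917 0.2419 0.147 ] ((494.3822326660156, 239.6968994140625), (51.4030876159668, 47.2381477355957), 23.698211669921875)
0.1486 (array([-1.1, -2.7, -0.1]), np.float64(84.84)) [-0.05   0.031  0.078]
```

View pics/w10.png

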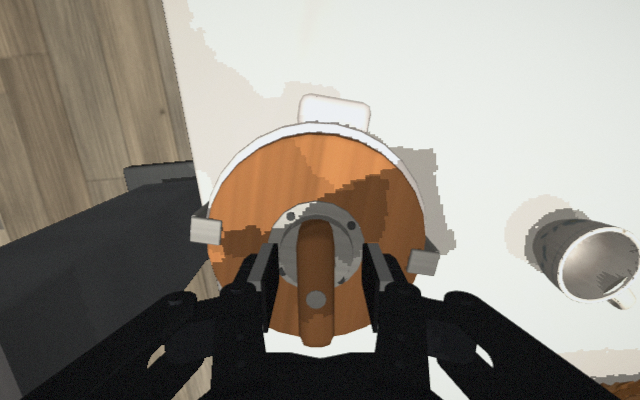

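The knob is released at (317,290) and stays down, with its top at about 0.1486. The fingers are clear of it, so I'll rise straight up.

```bash
python3 -m jog '[[[55,0,0,-8,0],[55,0,0,-15,0],[55,0,0,-20,0],[55,0,0,-20,0],[55,0,0,-20,0]]]'; python3 -m jog '[[[55,0,0,-20,0],[55,0,0,-10,0],[55,0,0,0,0],[55,0,0,0,0],[55,0,0,0,0]]]'
python3 - <<'E'
from workcell import *; from h import *
c=camera("wrist"); W=world(c); cv2.imwrite("pics/w11.png",c["pixels"][:,:,::-1])
m=W[(W[...,2]>.135)&(W[...,2]<.165)&(np.hypot(W[...,0]-.491,W[...,1]-.237)<.04)]
print(len(m),np.median(m,0).round(4),cv2.minAreaRect(m[:,:2].astype(np.float32)*1000),state()["contact_force"])
c=camera("side"); cv2.imwrite("pics/s11.png",c["pixels"][:,:,::-1])
E
```

```text
clock: 9.68
eef_pos: [0.4895, 0.2348, 0.1657]
tcp_rot: [0.738, 0.674, 0.004, -0.003]
contact_force: [0.3, 0.5, 0.9]
gripper_width: 0.0552
clock: 10.1
eef_pos: [0.4909, 0.2352, 0.2017]
tcp_rot: [0.739, 0.674, 0.007, -0.002]
contact_force: [-1.0, -0.7, 0.0]
gripper_width: 0.0551
1241 [0.4916 0.2405 0.1468] ((491.3744812011719, 238.5314483642578), (48.7028694152832, 14.547304153442383), 85.0212631225586) [-0.2674287  -0.48934124 -0.4555281 ]
```

View pics/w11.png

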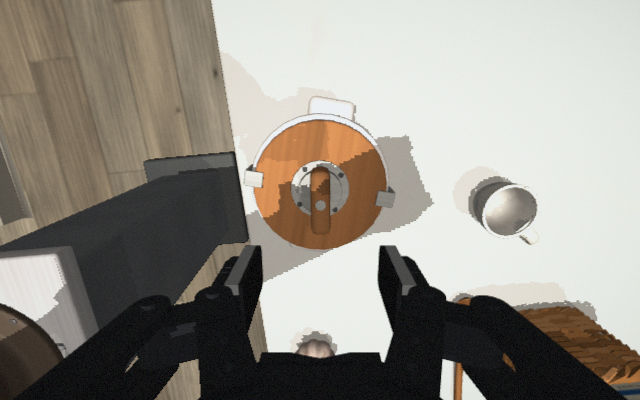

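The bar (320,200) now lies at 85°, from 165.5° at the start: a turn of about 1.40 rad. Its top is at 0.147, where it was 0.1535 in the same kind of view. The gripper is clear of everything, so I'll hand in.

Run:
```python
from workcell import *
print(sign_off())
```

```text
the job is handed in; nothing more can be done
None
```

The lid screw of the larger white press is started. I gripped its bar knob, pushed it about 9–10 mm down, turned it clockwise to the stop, let go and rose clear.

- **Last check:** the wrist camera, with the gripper clear, showed the knob turned about 80.5° (1.40 rad) and staying about 6.7 mm down by itself. The contact force was near zero. I handed in at about 10 s of the 38 s; no verdict is reported.
- **Small press and green look-alike:** I never went near either, but I did not check the small knob's position again at the end.
- **What disagreed:** the fingertips seen by the cameras ended about 32–38 mm short of the reported TCP. The first close therefore caught only air above the knob, without contact, and I set the grasp height from camera depth instead. One sideways move also overshot by about 12 mm and was corrected above the knob.

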